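Square a lino block in a corner and lay it in the sloping inking stand

TASK

Without picking it up, slide the lino printing block along the flat registration board until it sits snugly in the corner, square against both fences. Then grip it there, lift it straight up well clear of the board, and lay it gently into the framed recess of the sloping inking stand, lino face up and lying flat on the sloping bed, and let go. Leave the jar, paint pot, marker and roller where they are.

Things in the scene. Friction and masses are not known exactly. Their poses are not given: they have to be found in the camera images.
- block_center (a point): Centre (half-way up) of the printing block: a loose flat piece of plywood with a grey-brown lino face, 90 mm (its x) by 50 mm (its y) by 12 mm (its z, out of the lino face), about 60 g. It starts face up on the registration board, short of the corner by 40 to 80 mm along the board's x and y, up to 20 degrees askew. End for end it may go either way round.
- jig: Registration board: pale plywood fixed flat on the table, 200 mm (its x) by 160 mm (its y), 12 mm thick, turned any way round. Origin: centre of its underside. Two wooden fences, 8 mm high and 12 mm thick, stand on it and make a corner at its +x +y; its other two sides are open.
- corner_spot (a point): Point on the board's top surface under the block's centre when the block sits in the corner, its length along the board's x (40, 40, 12 mm in the board's frame; axes as the board's).
- end_fence (a point): Middle of the inner face of the end fence, at its foot on the board's top (85, 1, 12 mm in the board's frame). The fence runs 152 mm along the board's y; the block's end comes against it.
- finger_gap (a point): Middle of the finger gap in the long fence, on the line of its inner face, on the board's top (40, 65, 12 mm in the board's frame). The long fence runs along the board's x from x = -95 to 85 mm, but is missing from x = 18 to 62 mm, so a finger can reach the long side of a block in the corner.
- bed: Sloping bed (30 degrees) of the fixed wooden inking stand, 130 mm (its x, uphill) by 160 mm (its y, level); z points square out of its face. Origin: centre of the recess on that face, 62 mm above the table. Rims 6 mm high, 8 mm thick frame a recess of 55 mm (x) by 95 mm (y); the block's length goes along y. Each of the two long rims has a 44 mm finger gap in its middle, level with the bed.
- pencil_jar: Bystander, to be left alone: glass jar of coloured pencils, 80 mm across, about 200 mm tall with the pencils. Origin at the centre of its underside.
- paint_pot: Bystander, to be left alone: paint pot, white with a black cap, 50 mm across and 60 mm tall. Origin at the centre of its underside.
- marker: Bystander, to be left alone: felt marker, lying, 130 mm long (its x) and 15 mm thick. Origin at the centre of its underside.
- brayer: Bystander, to be left alone: ink roller, lying, roller 70 mm wide and 32 mm thick, about 180 mm long over all (its x, the roller at +x). Origin at the centre of its underside.

How it is judged:
By the outcome, as a careful person would: the job done as asked, in the order asked, and still so for the second after the job is handed in, with the robot touching nothing.
It also fails if it takes over 72 s, if anything falls off the work surface, if the arm or the gripper's body presses on something with over 40 N, if the wrist force passes 120 N, or if a joint passes its speed limit or range.

ROBOT

A 6-joint arm with a two-finger parallel gripper is mounted at the origin on the work surface. World frame = base frame: x ahead of the robot, y to its left, z up, the work surface at z = 0. Lengths are in m, angles in rad, forces in N, time in s.
With the tool pointing down it reaches from about 0.375 to 0.9 m from the base axis. Payload 3.1 kg.
Tool frame: the origin (TCP) lies on the centre line of the jaws, within the pads' length; the fingertips stand 17 mm ahead of it and the grasp point (between the pads) lies 2 mm behind it (bot.tcp_to_tips is the distance from the TCP to the fingertips, in m); z points along the fingers, y is the line along which they close (so a half turn about z gives the same grasp; the last joint's range is limited). The gripper opens to 85 mm and grips with 20 to 120 N. Pads are 22 mm wide; open, the fingers measure 114 mm over their backs; the gripper's body (76 mm by 85 mm) begins 54 mm behind the grasp point. The pads swing forward as they close: fully open they stand 13 mm farther back than shut.
Start: joints at [1.117, 0.527, 1.433, -0, 1.181, -0.178], TCP at [0.17, 0.602, 0.248] pointing down, gripper open.
Joint ranges: [-3.08, 3.08], [-0.75, 2.2], [0.22, 2.44], [-1.43, 4.57], [0, 2.65], [-2.85, 2.85]. Speed limits (rad/s): [2.79, 2.79, 3.14, 3.14, 3.14, 3.14].

INTERFACE

Orientations are given as a rotation vector (axis times angle).
In Python, from plant import bot gives the robot as it stands.
- The arm moves only by the tool apply_moves, never from a script. Its arguments are lists of equal length, an entry for each row: "travel": the shift along the tool's x, y, z in mm, a list of three; "rotation": the turn, a rotation vector about the tool's x, y, z in rad, a list of three; "fingers": the closure, from 0 (fully open) to 1 (shut). A call has 1 to 12 rows; each row shifts and turns the commanded pose from where the row before left it, along the tool's axes as they then stand; what a row does not reach is not made up. A row lasts 1/12 s, in which the tool goes at most 41.7 mm and 7.16 degrees, less where a joint would pass 70% of its speed; a pose out of reach is approached as far as the arm can. A call with a gripper value outside its range is refused whole. The fingers move at their own pace and stop on an object; "force" is the grip in N (left out, the last holds). Time passes only in rows, so rows that do not move let the fingers close. It gives the time, the measured TCP pose, the force, the opening and the grip force at its end, in the units of the state.
- bot.get_state(): the state, without advancing time (a new reading comes with each control period).
- bot.snapshot(name): name is "scene" or "top" or "wrist"; returns (picture, depth): 400x640x3 uint8, red, green, blue; 400x640 float32, m along the optical axis (not along the pixel's ray), 0 where there is no reading.
- bot.camera_model(name): a dict with "fx", "fy", "cx", "cy" (pixels), "R" (3x3) and "t" (3): a world point X has camera coordinates R X + t. Camera axes: x right, y down, z forward; pixel columns grow to the right and rows downward; lengths in m; the calibration is good to about 2 mm. A picture is of the moment at which its call begins: read the wrist's pose just before it. camera_model takes no time and is no camera call; for the wrist camera it gives the pose at the moment of the call.
- bot.hand_in(): hands the job in; it is judged then, once.
The state is a dict: "t": time; "joint_pos": joint angles; "joint_vel": joint speeds; "joint_efforts": joint torques, N m; "tool_pos": TCP position; "eef_rot": TCP orientation; "ft_force": force on the tool from outside, world axes, zero at the start; "wrist_torque": the same for the moment, N m; "width": finger opening in m; "finger_force": force on a finger pad.
Only numpy, scipy, OpenCV 4.12 (cv2) and the standard library are available. Lean on these libraries where they do the work, as an engineer would, in place of code of your own. Each camera call takes 0.05 s, during which the arm holds its last target. There are 200 camera calls.

## Working session

There is one attempt and no reset: what is moved stays moved. The work goes in short steps, Python scripts to look and compute and a tool call to move; the robot and the scene stay as the last step left them, time stands still between calls to the robot, and variables do not carry over. Pictures are saved under pics/ and viewed, at most 10 in all, crops included, and the job is handed in when it is done.

Besides the shell and the picture viewer there is one more tool, called after "Call:" by a JSON object that holds its "op" and its "data", one argument or row to a line. apply_moves: Moves the arm, as the interface text tells. Its arguments: {"type":"object","properties":{"travel":{"type":"array"},"rotation":{"type":"array"},"fingers":{"type":"array"},"force":{"type":"number"}},"required":["travel","rotation","fingers"]}

```bash
ls; mkdir -p pics; python3 - <<'E'
from plant import bot
import cv2,numpy as np
s=bot.get_state();print({k:np.round(v,3) for k,v in s.items()})
for n in("top","scene"):
    p,d=bot.snapshot(n);cv2.imwrite(f"pics/{n}0.png",p[:,:,::-1]);np.savez(f"{n}0.npz",p=p,d=d,**bot.camera_model(n))
E
```

```text
pics
{'t': np.float64(0.0), 'joint_pos': array([ 1.117,  0.528,  1.434, -0.   ,  1.181, -0.178]), 'joint_vel': array([ 0.002,  0.   , -0.001, -0.   ,  0.001,  0.002]), 'joint_efforts': array([ 0.0000e+00, -4.4235e+01, -1.7803e+01, -0.0000e+00,  8.0000e-03,
        0.0000e+00]), 'tool_pos': array([0.169, 0.601, 0.247]), 'eef_rot': array([-4.300e-01, -3.111e+00,  3.000e-03]), 'ft_force': array([0.077, 0.389, 0.054]), 'wrist_torque': array([-0.025, -0.021, -0.02 ]), 'finger_force': np.float64(0.0), 'width': np.float64(0.086)}
```

View pics/top0.png

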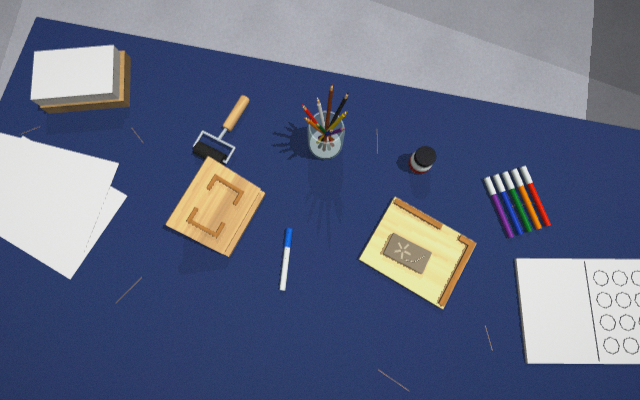

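View pics/scene0.png

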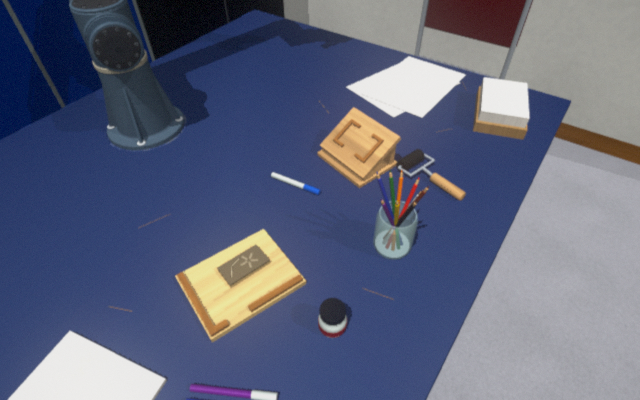

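The top view shows the board at about (418,252), with its corner at (473,241). The block is at (407,253), the stand at (216,206), the marker at (287,260), the jar at (325,138) and the pot at (422,160).

```bash
cat > h.py <<'E'
import numpy as np,cv2
def world(d,m):
    v,u=np.mgrid[:d.shape[0],:d.shape[1]]
    c=np.stack([(u-m['cx'])/m['fx']*d,(v-m['cy'])/m['fy']*d,d],-1)
    return (c-m['t'])@m['R']
def rect(P):  # centre, size(long,short), long axis angle
    q=P[:,:2].astype(np.float32); b=cv2.boxPoints(cv2.minAreaRect(q*1000))/1000
    e=b[1]-b[0];f=b[2]-b[1]
    if np.linalg.norm(e)<np.linalg.norm(f): e,f=f,e
    return b.mean(0),np.linalg.norm(e),np.linalg.norm(f),np.degrees(np.arctan2(e[1],e[0])),b
E
python3 - <<'E'
from h import *
z=np.load('top0.npz');d=z['d'];p=z['p'].astype(int);W=world(d,z);np.set_printoptions(precision=4,suppress=True)
print('cam',-z['R'].T@z['t'], z['fx'])
for u,v in((395,198),(476,242),(443,307),(360,260),(407,253),(216,206),(340,330),(287,260),(425,155),(325,138)):print(u,v,W[v,u])
reg=np.zeros(d.shape,bool);reg[190:315,350:485]=1
brd=reg&(W[...,2]>.006)&(W[...,2]<.05)
print('board',rect(W[brd]))
r,g,b=p[...,0],p[...,1],p[...,2]
blk=brd&(r<150)&(abs(r-b)<60); blk=cv2.morphologyEx(blk.astype(np.uint8),cv2.MORPH_OPEN,np.ones((3,3)))>0
n,l,st,c=cv2.connectedComponentsWithStats(blk.astype(np.uint8));print(st[1:])
i=1+st[1:,4].argmax();print('block',rect(W[l==i]),W[l==i].mean(0))
print('boardtop z',np.median(W[brd&~blk][:,2]))
# stand: plane fit
reg=np.zeros(d.shape,bool);reg[150:260,160:270]=1
s=reg&(W[...,2]>.02)&(r>g+20)&(g>b)
X=W[s];best=None;rng=np.random.default_rng(0)
for _ in range(500):
    a,b_,c_=X[rng.choice(len(X),3,0)];nn=np.cross(b_-a,c_-a);L=np.linalg.norm(nn)
    if L<1e-6:continue
    nn/=L;k=abs((X-a)@nn)<.0015
    if best is None or k.sum()>best.sum():best=k
Q=X[best];c0=Q.mean(0);nn=np.linalg.svd(Q-c0)[2][2];nn*=np.sign(nn[2]);print('bed n',nn,'tilt',np.degrees(np.arccos(nn[2])),c0)
up=np.array([-nn[0],-nn[1],0]);up/=np.linalg.norm(up);x=up-nn*(up@nn);x/=np.linalg.norm(x);y=np.cross(nn,x)
print('x up',x,'y',y)
L=np.c_[(Q-c0)@x,(Q-c0)@y];R=rect(L);print(R);cc=c0+x*R[0][0]+y*R[0][1];print('bed centre',cc)
rim=s&((W-c0)@nn>.0035);print('rim',rim.sum());RR=W[rim]
L=np.c_[(RR-c0)@x,(RR-c0)@y];R=rect(L);print(R, L.min(0),L.max(0));print('rim centre',c0+x*R[0][0]+y*R[0][1])
E
```

```text
cam [ 0.4549 -0.0311  0.8295] 378.38709601623907
395 198 [ 0.6705 -0.1607  0.0144]
476 242 [ 0.6125 -0.3515  0.0022]
443 307 [ 0.4618 -0.2954  0.0137]
360 260 [ 0.522  -0.1099  0.0086]
407 253 [ 0.5555 -0.2032  0.0234]
216 206 [0.5656 0.2071 0.0612]
340 330 [ 0.3724 -0.0958  0.0015]
287 260 [0.4898 0.0429 0.0135]
425 155 [ 0.7644 -0.201   0.0608]
325 138 [0.7597 0.0161 0.0581]
board (array([ 0.5659, -0.2278], dtype=float32), np.float32(0.20102823), np.float32(0.16097832), np.float32(70.78319), array([[ 0.4568, -0.2962],
       [ 0.6088, -0.3492],
       [ 0.675 , -0.1594],
       [ 0.523 , -0.1064]], dtype=float32))
[[391 234   8  13  72]
 [400 238   5   4  18]
 [387 241   4   7  23]
 [383 250   7   6  25]
 [391 254   3   3   9]]
block (array([ 0.5773, -0.1726], dtype=float32), np.float32(0.026063332), np.float32(0.0149205895), np.float32(8.927358), array([[ 0.5632, -0.1673],
       [ 0.5656, -0.182 ],
       [ 0.5913, -0.178 ],
       [ 0.589 , -0.1632]], dtype=float32)) [ 0.5786 -0.1726  0.0245]
boardtop z 0.01352833115739727
bed n [-0.1389 -0.4868  0.8624] tilt 30.41288942833987 [0.5643 0.2104 0.0641]
x up [0.2366 0.8293 0.5062] y [-0.9616  0.2743  0.    ]
(array([-0.0022, -0.002 ], dtype=float32), np.float32(0.15987621), np.float32(0.13066156), np.float32(89.86136), array([[-0.0677, -0.0817],
       [ 0.0629, -0.0821],
       [ 0.0633,  0.0778],
       [-0.0674,  0.0781]], dtype=float32))
bed centre [0.5657 0.208  0.063 ]
rim 507
(array([ 0.0483, -0.0095], dtype=float32), np.float32(0.21699478), np.float32(0.14981827), np.float32(-4.8079534), array([[-0.0661, -0.0751],
       [ 0.1501, -0.0932],
       [ 0.1627,  0.0561],
       [-0.0535,  0.0742]], dtype=float32)) [-0.0598 -0.0785] [0.1613 0.072 ]
rim centre [0.5849 0.2478 0.0886]
```

```bash
cat >> h.py <<'E'
BC=np.array([.5659,-.2278]);a=np.radians(70.8-180)
BX=np.array([np.cos(a),np.sin(a)]);BY=np.array([-BX[1],BX[0]])
def toB(P): q=P[...,:2]-BC; return np.stack([q@BX,q@BY],-1)*1000
E
python3 - <<'E'
from h import *
from plant import bot
print(bot.tcp_to_tips)
z=np.load('top0.npz');W=world(z['d'],z);np.set_printoptions(precision=4,suppress=True)
B=toB(W);inb=(abs(B[...,0])<98)&(abs(B[...,1])<78)
k=inb&(B[...,0]<78)&(B[...,1]<58)&(W[...,2]>.0195)
n,l,st,c=cv2.connectedComponentsWithStats(k.astype(np.uint8));i=1+st[1:,4].argmax()
print(st[1:,4]);R=rect(B[l==i]/1000);print('block in board',R)
f=inb&(B[...,1]>62)&(W[...,2]>.018)
F=B[f];print('long fence x hist',np.histogram(F[:,0],np.arange(-100,101,10))[0], np.percentile(F[:,1],[2,50,98]))
f=inb&(B[...,0]>80)&(W[...,2]>.018);F=B[f];print('end fence',np.percentile(F[:,0],[2,50,98]))
E
```

```text
0.017
[1036]
block in board (array([-0.0196, -0.0176], dtype=float32), np.float32(0.09037578), np.float32(0.050458174), np.float32(3.0576296), array([[-0.066 ,  0.0052],
       [-0.0633, -0.0452],
       [ 0.0269, -0.0403],
       [ 0.0242,  0.01  ]], dtype=float32))
long fence x hist [15 26 28 24 28 26 27 25 29 26 27 19  0  0  0  0 22 26 30 21] [64.3743 70.4066 77.0002]
end fence [83.6455 89.8995 96.3468]
```

Call:
{"op": "apply_moves", "data": {
  "travel": [
    [-24.7,-25,5.3],
    [-24.7,-25,5.3],
    [-24.7,-25,5.3],
    [-24.7,-25,5.3],
    [-24.7,-25,5.3],
    [-24.7,-25,5.3],
    [-24.7,-25,5.3],
    [-24.7,-25,5.3],
    [-24.7,-25,5.3],
    [-24.7,-25,5.3],
    [-24.7,-25,5.3],
    [-24.7,-25,5.3]
  ],
  "rotation": [
    [0,0,0],
    [0,0,0],
    [0,0,0],
    [0,0,0],
    [0,0,0],
    [0,0,0],
    [0,0,0],
    [0,0,0],
    [0,0,0],
    [0,0,0],
    [0,0,0],
    [0,0,0]
  ],
  "fingers": [1,1,1,1,1,1,1,1,1,1,1,1],
  "force": 20
}}

```text
t: 1.1
tool_pos: [0.3738, 0.2308, 0.1844]
eef_rot: [-0.43, -3.112, 0.0]
ft_force: [0.8, -0.4, -0.3]
width: -0.0001
finger_force: 0.0
```

Call:
{"op": "apply_moves", "data": {
  "travel": [
    [-24.7,-25,5.3],
    [-24.7,-25,5.3],
    [-24.7,-25,5.3],
    [-24.7,-25,5.3],
    [-24.7,-25,5.3],
    [-24.7,-25,5.3],
    [-24.7,-25,5.3],
    [-24.7,-25,5.3],
    [-24.7,-25,5.3],
    [-24.7,-25,5.3],
    [-24.7,-25,5.3],
    [-24.7,-25,5.3]
  ],
  "rotation": [
    [0,0,0],
    [0,0,0],
    [0,0,0],
    [0,0,0],
    [0,0,0],
    [0,0,0],
    [0,0,0],
    [0,0,0],
    [0,0,0],
    [0,0,0],
    [0,0,0],
    [0,0,0]
  ],
  "fingers": [1,1,1,1,1,1,1,1,1,1,1,1]
}}

```text
t: 2.1
tool_pos: [0.5776, -0.1384, 0.1204]
eef_rot: [-0.431, -3.111, -0.001]
ft_force: [0.8, 0.2, -1.0]
width: -0.0
finger_force: 0.0
```

Call:
{"op": "apply_moves", "data": {
  "travel": [
    [0,0,0],
    [0,0,0],
    [0,0,0],
    [0,0,0],
    [0,0,0],
    [0,0,0],
    [0,0,0],
    [0,0,0],
    [0,0,0],
    [0,0,0],
    [0,0,0],
    [0,0,0]
  ],
  "rotation": [
    [0,0,0.116],
    [0,0,0.116],
    [0,0,0.116],
    [0,0,0.116],
    [0,0,0.116],
    [0,0,0.116],
    [0,0,0.116],
    [0,0,0.116],
    [0,0,0.116],
    [0,0,0.116],
    [0,0,0.116],
    [0,0,0.116]
  ],
  "fingers": [1,1,1,1,1,1,1,1,1,1,1,1]
}}

```text
t: 3.1
tool_pos: [0.577, -0.1367, 0.1207]
eef_rot: [-2.331, -2.105, 0.001]
ft_force: [0.2, 0.5, 0.7]
width: -0.0002
finger_force: 0.0
```

Call:
{"op": "apply_moves", "data": {
  "travel": [
    [0,0,0],
    [0,0,0],
    [0,0,0],
    [0,0,0]
  ],
  "rotation": [
    [0,0,0.119],
    [0,0,0.119],
    [0,0,0],
    [0,0,0]
  ],
  "fingers": [1,1,1,1]
}}

```text
t: 3.43
tool_pos: [0.5771, -0.1367, 0.1208]
eef_rot: [-2.557, -1.825, 0.001]
ft_force: [0.4, 0.7, -0.6]
width: 0.0002
finger_force: 0.0
```

```bash
cat >> h.py <<'E'
from scipy.spatial.transform import Rotation as Ro
def where(bot):
    np.set_printoptions(precision=4,suppress=True)
    s=bot.get_state();R=Ro.from_rotvec(s['eef_rot']).as_matrix()
    print('t',round(float(s['t']),2),'tcp',s['tool_pos'],'board',toB(s['tool_pos']),'q',s['joint_pos'],'F',s['ft_force'],'w',s['width'],s['finger_force'])
    print('in board: x',np.r_[BX@R[:2,0],BY@R[:2,0],R[2,0]],'y',np.r_[BX@R[:2,1],BY@R[:2,1],R[2,1]])
    return s,R
def blk(bot,name='top'):
    m=bot.camera_model(name);p,d=bot.snapshot(name);W=world(d,m);B=toB(W)
    k=(d>0)&(B[...,0]>-99)&(B[...,1]>-79)&(B[...,0]<79.5)&(B[...,1]<59.5)&(W[...,2]>.0195)&(W[...,2]<.03)
    n,l,st,c=cv2.connectedComponentsWithStats(k.astype(np.uint8));i=1+st[1:,4].argmax()
    R=rect(B[l==i]/1000);print(name,'block',R[:4],'max',B[l==i].max(0));return p,d,W,B
E
python3 - <<'E'
from h import *
from plant import bot
where(bot);p,d,W,B=blk(bot,'wrist');cv2.imwrite('pics/w1.png',p[:,:,::-1]);blk(bot)
E
```

```text
t 3.43 tcp [ 0.5771 -0.1367  0.1208] board [-89.6982 -19.4154] q [-0.4209  0.6542  1.6199 -0.      0.8683 -0.0899] F [ 0.3725  0.7262 -0.6234] w 0.0002052565197947027 0.0
in board: x [-1.     -0.0041  0.0001] y [-0.0041  1.     -0.0008]
wrist block (array([-0.0438, -0.019 ], dtype=float32), np.float32(0.05017184), np.float32(0.042530436), np.float32(-87.10408)) max [-23.8368   6.9478]Traceback (most recent call last):
  File "<stdin>", line 3, in <module>
  File "h.py", line 24, in blk
    n,l,st,c=cv2.connectedComponentsWithStats(k.astype(np.uint8));i=1+st[1:,4].argmax()
                                                                      ~~~~~~~~~~~~~~~^^
ValueError: attempt to get argmax of an empty sequence
```

View pics/w1.png

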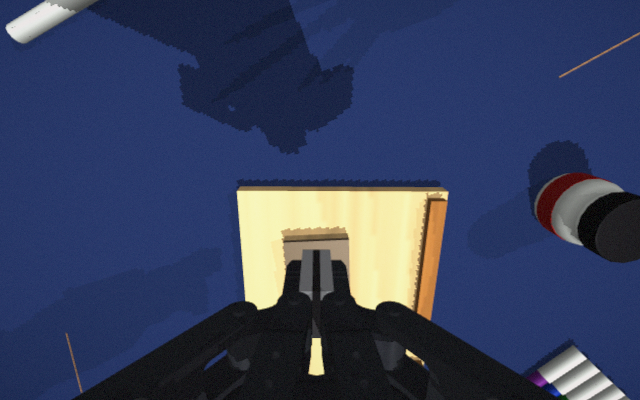

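The block's near end lies just ahead of the shut fingers, at about (315,236) in the wrist view, with the fence on the right. This agrees with the top view.

Call:
{"op": "apply_moves", "data": {
  "travel": [
    [0,0,15],
    [0,0,15],
    [0,0,15],
    [0,0,15],
    [0,0,15],
    [0,0,10],
    [0,0,3],
    [0,0,0]
  ],
  "rotation": [
    [0,0,-0.004],
    [0,0,0],
    [0,0,0],
    [0,0,0],
    [0,0,0],
    [0,0,0],
    [0,0,0],
    [0,0,0]
  ],
  "fingers": [1,1,1,1,1,1,1,1]
}}

```text
t: 4.2
tool_pos: [0.5768, -0.1366, 0.0323]
eef_rot: [-2.554, -1.826, 0.001]
ft_force: [-0.4, -0.1, 0.4]
width: 0.0
finger_force: 0.0
```

Call:
{"op": "apply_moves", "data": {
  "travel": [
    [-6,0,0],
    [-4,0,0],
    [-4,0,0],
    [-5,0,0],
    [-5,0,0],
    [-5,0,0],
    [-5,0,0],
    [-5,0,0],
    [-5,0,0],
    [-5,0,0],
    [-5,0,0],
    [-5,0,0]
  ],
  "rotation": [
    [0,0,0],
    [0,0,0],
    [0,0,0],
    [0,0,0],
    [0,0,0],
    [0,0,0],
    [0,0,0],
    [0,0,0],
    [0,0,0],
    [0,0,0],
    [0,0,0],
    [0,0,0]
  ],
  "fingers": [1,1,1,1,1,1,1,1,1,1,1,1]
}}

```text
t: 5.2
tool_pos: [0.558, -0.1931, 0.0331]
eef_rot: [-2.556, -1.826, 0.0]
ft_force: [0.4, 0.0, 0.9]
width: -0.0001
finger_force: 0.4
```

```bash
python3 - <<'E'
from h import *
from plant import bot
where(bot);
try: p,d,W,B=blk(bot,'scene')
except Exception as e: print(e)
E
```

```text
t 5.2 tcp [ 0.558  -0.1931  0.0331] board [-30.1946 -18.9291] q [-0.5223  0.7916  1.6593  0.      0.6909 -0.1922] F [0.3584 0.0245 0.9021] w -0.00013250990764333452 0.391568460149756
in board: x [-1.     -0.0051  0.0001] y [-0.0051  1.     -0.0002]
scene block (array([ 0.018 , -0.0195], dtype=float32), np.float32(0.10707992), np.float32(0.05256371), np.float32(-0.04322691)) max [71.5239  6.7482]
```

Call:
{"op": "apply_moves", "data": {
  "travel": [
    [-4,0,0],
    [-4,0,0],
    [-3,0,0],
    [-2,0,0],
    [-1,0,0],
    [-1,0,0],
    [0,0,0]
  ],
  "rotation": [
    [0,0,0],
    [0,0,0],
    [0,0,0],
    [0,0,0],
    [0,0,0],
    [0,0,0],
    [0,0,0]
  ],
  "fingers": [1,1,1,1,1,1,1]
}}

```text
t: 5.83
tool_pos: [0.5536, -0.2064, 0.0331]
eef_rot: [-2.556, -1.826, -0.001]
ft_force: [1.3, 2.4, -0.6]
width: 0.0003
finger_force: 1.3
```

Call:
{"op": "apply_moves", "data": {
  "travel": [
    [-0.5,0,0],
    [0,0,0]
  ],
  "rotation": [
    [0,0,0],
    [0,0,0]
  ],
  "fingers": [1,1]
}}

```text
t: 6.0
tool_pos: [0.5535, -0.2065, 0.0331]
eef_rot: [-2.556, -1.826, -0.002]
ft_force: [2.5, 4.0, 0.3]
width: 0.0002
finger_force: 2.4
```

Call:
{"op": "apply_moves", "data": {
  "travel": [
    [4,0,0],
    [16,0,0],
    [0,-17,0],
    [0,-17,0],
    [0,-17,0],
    [-20,0,0],
    [-20,0,0],
    [-20,0,0],
    [-17,0,0],
    [0,0,0]
  ],
  "rotation": [
    [0,0,0],
    [0,0,0],
    [0,0,0],
    [0,0,0],
    [0,0,0],
    [0,0,0],
    [0,0,0],
    [0,0,0],
    [0,0,0],
    [0,0,0]
  ],
  "fingers": [1,1,1,1,1,1,1,1,1,1]
}}

```text
t: 6.83
tool_pos: [0.4863, -0.2482, 0.0333]
eef_rot: [2.556, 1.822, -0.001]
ft_force: [0.3, 0.1, -0.2]
width: 0.0001
finger_force: 0.0
```

```bash
python3 - <<'E'
from h import *
from plant import bot
where(bot);
try: p,d,W,B=blk(bot,'scene')
except Exception as e: print(e)
E
```

```text
t 6.83 tcp [ 0.4863 -0.2482  0.0333] board [ 45.4246 -68.4857] q [-0.6759  0.7605  1.777  -0.0023  0.6015 -0.3418] F [ 0.2958  0.1182 -0.1725] w 8.791246256702994e-05 0.0
in board: x [-1.     -0.0029 -0.0021] y [-0.0029  1.      0.002 ]
scene block (array([ 0.0374, -0.0193], dtype=float32), np.float32(0.084456906), np.float32(0.052761506), np.float32(0.58030856)) max [79.4476  7.3131]
```

Call:
{"op": "apply_moves", "data": {
  "travel": [
    [3,5,0],
    [0,4,0],
    [0,4,0],
    [0,5,0],
    [0,5,0],
    [0,5,0],
    [0,5,0],
    [0,5,0],
    [0,5,0],
    [0,5,0],
    [0,5,0],
    [0,5,0]
  ],
  "rotation": [
    [0,0,0],
    [0,0,0],
    [0,0,0],
    [0,0,0],
    [0,0,0],
    [0,0,0],
    [0,0,0],
    [0,0,0],
    [0,0,0],
    [0,0,0],
    [0,0,0],
    [0,0,0]
  ],
  "fingers": [1,1,1,1,1,1,1,1,1,1,1,1]
}}

```text
t: 7.88
tool_pos: [0.5415, -0.2596, 0.033]
eef_rot: [-2.553, -1.824, 0.001]
ft_force: [-3.6, 4.1, 3.8]
width: -0.0001
finger_force: 2.8
```

```bash
python3 - <<'E'
from h import *
from plant import bot
where(bot);
try: p,d,W,B=blk(bot,'scene')
except Exception as e: print(e)
E
```

```text
t 7.88 tcp [ 0.5415 -0.2596  0.033 ] board [ 38.0136 -12.562 ] q [-0.633   0.8001  1.63    0.0004  0.7152 -0.3033] F [-3.5551  4.0736  3.79  ] w -5.3622401181615966e-05 2.824095692485571
in board: x [-1.     -0.0051  0.0013] y [-0.0051  1.     -0.0034]
scene block (array([0.0374, 0.0163], dtype=float32), np.float32(0.08431101), np.float32(0.068563335), np.float32(0.057794355)) max [79.4948 50.6198]
```

Call:
{"op": "apply_moves", "data": {
  "travel": [
    [0,4,0],
    [0,3,0],
    [0,3,0],
    [0,2,0],
    [0,1,0],
    [0,1,0],
    [0,0,0]
  ],
  "rotation": [
    [0,0,0],
    [0,0,0],
    [0,0,0],
    [0,0,0],
    [0,0,0],
    [0,0,0],
    [0,0,0]
  ],
  "fingers": [1,1,1,1,1,1,1]
}}

```text
t: 8.52
tool_pos: [0.5555, -0.265, 0.033]
eef_rot: [-2.556, -1.826, -0.0]
ft_force: [-1.9, 4.1, 1.2]
width: 0.0
finger_force: 1.9
```

```bash
python3 - <<'E'
from h import *
from plant import bot
where(bot);
p,d,W,B=blk(bot,'scene');cv2.imwrite('pics/s2.png',cv2.resize(p[200:360,140:340,::-1],None,fx=3,fy=3,interpolation=cv2.INTER_CUBIC))
E
```

```text
t 8.52 tcp [ 0.5555 -0.265   0.033 ] board [38.5234  2.4055] q [-0.6265  0.8109  1.5924  0.0003  0.7388 -0.2967] F [-1.9081  4.0528  1.2419] w 3.8641692434169097e-05 1.8946296349167824
in board: x [-1.     -0.0051  0.0003] y [-0.0051  1.     -0.0004]
scene block (array([0.0374, 0.0329], dtype=float32), np.float32(0.084154785), np.float32(0.053150617), np.float32(-0.11790216)) max [79.4905 59.495 ]
```

View pics/s2.png

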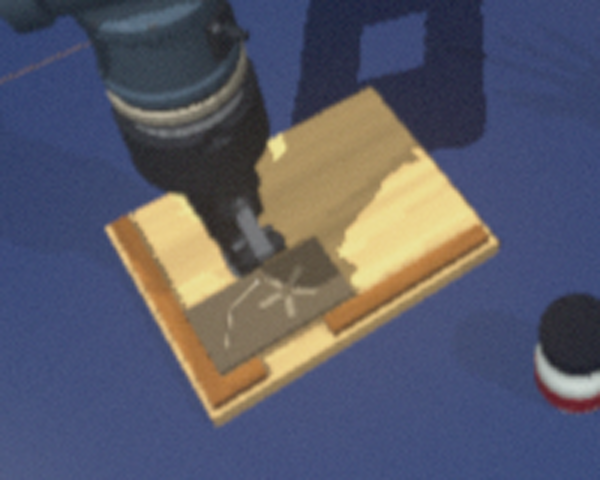

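The crop shows the block in the corner: its end lies along the left fence and its long side along the fence with the gap. I'll press a little more to be sure it is seated.

Call:
{"op": "apply_moves", "data": {
  "travel": [
    [0,0.7,0],
    [0,0.7,0],
    [0,0,0]
  ],
  "rotation": [
    [0,0,0],
    [0,0,0],
    [0,0,0]
  ],
  "fingers": [1,1,1]
}}

```text
t: 8.82
tool_pos: [0.5566, -0.2654, 0.033]
eef_rot: [-2.555, -1.826, 0.0]
ft_force: [-3.2, 4.0, 1.7]
width: 0.0001
finger_force: 2.2
```

Call:
{"op": "apply_moves", "data": {
  "travel": [
    [0,0.7,0],
    [0,0.7,0],
    [0,0,0]
  ],
  "rotation": [
    [0,0,0],
    [0,0,0],
    [0,0,0]
  ],
  "fingers": [1,1,1]
}}

```text
t: 9.07
tool_pos: [0.5568, -0.2654, 0.033]
eef_rot: [-2.553, -1.825, 0.003]
ft_force: [-5.3, 4.5, 3.5]
width: -0.0
finger_force: 3.5
```

```bash
python3 - <<'E'
from h import *
from plant import bot
where(bot)
E
```

```text
t 9.07 tcp [ 0.5568 -0.2654  0.033 ] board [38.4985  3.735 ] q [-0.6255  0.8129  1.5863 -0.0008  0.7462 -0.2953] F [-5.3491  4.5384  3.5092] w -1.4413419185701903e-05 3.548472113907337
in board: x [-1.     -0.0054  0.0006] y [-0.0054  1.     -0.0037]
```

Call:
{"op": "apply_moves", "data": {
  "travel": [
    [0,-5,0],
    [0,-12,0],
    [24,0,0],
    [24,0,0],
    [24,0,0],
    [0,18,0],
    [0,18,0],
    [0,14,0],
    [-8,0,0],
    [-4,0,0],
    [-3,0,0],
    [0,0,0]
  ],
  "rotation": [
    [0,0,0],
    [0,0,0],
    [0,0,0],
    [0,0,0],
    [0,0,0],
    [0,0,0],
    [0,0,0],
    [0,0,0],
    [0,0,0],
    [0,0,0],
    [0,0,0],
    [0,0,0]
  ],
  "fingers": [1,1,1,1,1,1,1,1,1,1,1,1]
}}

```text
t: 10.07
tool_pos: [0.6067, -0.224, 0.033]
eef_rot: [-2.557, -1.824, 0.001]
ft_force: [0.2, 0.3, 0.5]
width: -0.0
finger_force: 0.0
```

```bash
python3 - <<'E'
from h import *
from plant import bot
where(bot)
E
```

```text
t 10.07 tcp [ 0.6067 -0.224   0.033 ] board [-17.0385  37.3039] q [-0.526   0.8371  1.5071 -0.0005  0.7978 -0.194 ] F [0.1997 0.3452 0.4618] w -2.2985334076084773e-05 0.0
in board: x [-1.     -0.0035 -0.0003] y [-0.0035  1.     -0.0004]
```

Call:
{"op": "apply_moves", "data": {
  "travel": [
    [-0.7,0,0],
    [-0.7,0,0],
    [0,0,0]
  ],
  "rotation": [
    [0,0,0],
    [0,0,0],
    [0,0,0]
  ],
  "fingers": [1,1,1]
}}

```text
t: 10.32
tool_pos: [0.607, -0.2242, 0.0331]
eef_rot: [-2.556, -1.826, 0.0]
ft_force: [-0.3, -0.6, 0.2]
width: 0.0002
finger_force: 0.0
```

Call:
{"op": "apply_moves", "data": {
  "travel": [
    [-0.7,0,0],
    [-0.7,0,0],
    [0,0,0]
  ],
  "rotation": [
    [0,0,0],
    [0,0,0],
    [0,0,0]
  ],
  "fingers": [1,1,1]
}}

```text
t: 10.57
tool_pos: [0.607, -0.225, 0.0331]
eef_rot: [-2.556, -1.826, -0.001]
ft_force: [0.5, 1.4, 0.3]
width: 0.0001
finger_force: 0.8
```

Call:
{"op": "apply_moves", "data": {
  "travel": [
    [-0.7,0,0],
    [-0.7,0,0],
    [0,0,0]
  ],
  "rotation": [
    [0,0,0],
    [0,0,0],
    [0,0,0]
  ],
  "fingers": [1,1,1]
}}

```text
t: 10.82
tool_pos: [0.6069, -0.2251, 0.0332]
eef_rot: [-2.555, -1.825, -0.003]
ft_force: [1.3, 5.3, 0.6]
width: 0.0
finger_force: 3.0
```

Call:
{"op": "apply_moves", "data": {
  "travel": [
    [20,0,0],
    [0,0,-20],
    [0,0,-25],
    [0,0,-25],
    [-20,0,0],
    [-35,0,0],
    [-35,0,0],
    [0,0,0]
  ],
  "rotation": [
    [0,0,0],
    [0,0,0],
    [0,0,0],
    [0,0,0],
    [0,0,0],
    [0,0,0],
    [0,0,0],
    [0,0,0]
  ],
  "fingers": [1,1,1,0,0,0,0,0]
}}

```text
t: 11.48
tool_pos: [0.5828, -0.2999, 0.1038]
eef_rot: [2.555, 1.818, -0.003]
ft_force: [0.2, 0.0, -0.4]
width: 0.06
finger_force: 0.0
```

```bash
python3 - <<'E'
from h import *
from plant import bot
where(bot)
p,d,W,B=blk(bot,'wrist');cv2.imwrite('pics/w3.png',p[:,:,::-1])
try: blk(bot,'scene')
except Exception as e: print(e)
E
```

```text
t 11.48 tcp [ 0.5828 -0.2999  0.1038] board [62.5356 39.629 ] q [-0.644   0.7416  1.4643 -0.0041  0.931  -0.3075] F [ 0.21    0.0398 -0.3694] w 0.05996504533721519 0.0
in board: x [-1.     -0.001  -0.0045] y [-0.001   1.      0.0034]
wrist block (array([0.0371, 0.0371], dtype=float32), np.float32(0.084770516), np.float32(0.044821717), np.float32(0.048518617)) max [79.4875 59.4955]
scene block (array([0.0374, 0.0374], dtype=float32), np.float32(0.084090814), np.float32(0.044057697), np.float32(0.19029032)) max [79.4743 59.3993]
```

View pics/w3.png

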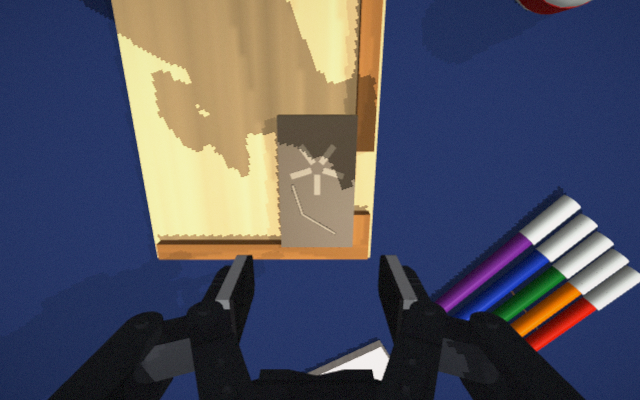

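The wrist view shows the block snug in the corner. Its end is against the end fence (row 247), its long side is against the gapped fence (column 355), and it is square to within 0.2°. Next I grip it.

Call:
{"op": "apply_moves", "data": {
  "travel": [
    [12,0,0],
    [10.5,0.4,0],
    [0,0,0],
    [0,0,0],
    [0,0,0]
  ],
  "rotation": [
    [0,0,0],
    [0,0,0],
    [0,0,0],
    [0,0,0],
    [0,0,0]
  ],
  "fingers": [0,0,0,0,0]
}}

```text
t: 12.0
tool_pos: [0.592, -0.2705, 0.1031]
eef_rot: [2.554, 1.83, -0.0]
ft_force: [-0.1, 0.3, 0.0]
width: 0.0855
finger_force: 0.0
```

```bash
python3 - <<'E'
from h import *
from plant import bot
where(bot)
E
```

```text
t 12.0 tcp [ 0.592  -0.2705  0.1031] board [31.738  38.6865] q [-0.5999  0.7391  1.474  -0.0003  0.9286 -0.2722] F [-0.0674  0.3071  0.0349] w 0.08551302128759455 0.0
in board: x [-1.     -0.0076 -0.0002] y [-0.0076  1.     -0.0001]
```

Call:
{"op": "apply_moves", "data": {
  "travel": [
    [-8.2,1.2,0],
    [0,0,12],
    [0,0,15],
    [0,0,15],
    [0,0,15],
    [0,0,12],
    [0,0,5],
    [0,0,2],
    [0,0,0],
    [0,0,0]
  ],
  "rotation": [
    [0,0,0.007],
    [0,0,0],
    [0,0,0],
    [0,0,0],
    [0,0,0],
    [0,0,0],
    [0,0,0],
    [0,0,0],
    [0,0,0],
    [0,0,0]
  ],
  "fingers": [0,0,0,0,0,0,0,0,0,0]
}}

```text
t: 12.83
tool_pos: [0.5904, -0.2804, 0.0276]
eef_rot: [2.562, 1.817, 0.001]
ft_force: [-0.7, 0.8, 0.4]
width: 0.0849
finger_force: 0.0
```

```bash
python3 - <<'E'
from h import *
from plant import bot
where(bot)
E
```

```text
t 12.83 tcp [ 0.5904 -0.2804  0.0276] board [41.6721 40.4237] q [-0.6141  0.8509  1.4902 -0.      0.7994 -0.277 ] F [-0.6847  0.8217  0.3946] w 0.08493634631971007 0.0
in board: x [-1.      0.0021 -0.0003] y [0.0021 1.     0.0011]
```

Call:
{"op": "apply_moves", "data": {
  "travel": [
    [1.5,-0.4,1],
    [0,0,0],
    [0,0,0],
    [0,0,0],
    [0,0,0],
    [0,0,0],
    [0,0,0],
    [0,0,0],
    [0,0,0],
    [0,0,0]
  ],
  "rotation": [
    [0,0,0],
    [0,0,0],
    [0,0,0],
    [0,0,0],
    [0,0,0],
    [0,0,0],
    [0,0,0],
    [0,0,0],
    [0,0,0],
    [0,0,0]
  ],
  "fingers": [0,0,1,1,1,1,1,1,1,1],
  "force": 30
}}

```text
t: 13.67
tool_pos: [0.5903, -0.2786, 0.0266]
eef_rot: [2.562, 1.817, 0.0]
ft_force: [0.1, 1.5, 5.8]
width: 0.0492
finger_force: 32.8
```

```bash
python3 - <<'E'
from h import *
from plant import bot
where(bot)
p,d,W,B=blk(bot,'wrist')
E
```

```text
t 13.67 tcp [ 0.5903 -0.2786  0.0266] board [39.9291 39.7878] q [-0.6118  0.8517  1.4922  0.0001  0.797  -0.2749] F [0.064  1.5064 5.7916] w 0.04917359767161235 32.7965484559536
in board: x [-1.      0.0019 -0.0001] y [0.0019 1.     0.0007]
wrist block (array([0.0369, 0.0303], dtype=float32), np.float32(0.085106984), np.float32(0.058301177), np.float32(-0.0030663512)) max [79.4957 59.4977]
```

Call:
{"op": "apply_moves", "data": {
  "travel": [
    [0,0,-4],
    [0,0,-8],
    [0,0,-14],
    [0,0,-20],
    [0,0,-20],
    [0,0,-20],
    [0,0,-20],
    [0,0,-20],
    [0,0,-20],
    [0,0,-10],
    [0,0,-4],
    [0,0,0]
  ],
  "rotation": [
    [0,0,0],
    [0,0,0],
    [0,0,0],
    [0,0,0],
    [0,0,0],
    [0,0,0],
    [0,0,0],
    [0,0,0],
    [0,0,0],
    [0,0,0],
    [0,0,0],
    [0,0,0]
  ],
  "fingers": [1,1,1,1,1,1,1,1,1,1,1,1]
}}

```text
t: 14.72
tool_pos: [0.5905, -0.2788, 0.1875]
eef_rot: [2.561, 1.816, 0.001]
ft_force: [-0.1, 0.5, -0.7]
width: 0.0493
finger_force: 32.2
```

```bash
cat >> h.py <<'E'
def stand(d,p,m,c=np.array([.565,.208,.062])):
    W=world(d,m);p=p.astype(int);r,g,b=p[...,0],p[...,1],p[...,2]
    n0=np.array([-.137,-.481,.866]);X=W-c
    k=(d>0)&(np.linalg.norm(X,axis=-1)<.105)&(abs(X@n0)<.006)&(r>b+20)
    P=W[k];n=n0;c0=c
    for tol in(.003,.0015,.0012,.0012):
        if tol<.003: Q=P[abs((P-c0)@n)<tol]
        else: # lowest dense layer = bed face
            h=(P-c)@n0;hi,e=np.histogram(h,np.arange(-.006,.0061,.0005));j=hi.argmax();c0=c+n0*(e[j]+.00025);Q=P[abs((P-c0)@n0)<.002]
        c0=Q.mean(0);n=np.linalg.svd(Q-c0,full_matrices=False)[2][2];n=n*np.sign(n[2])
    up=np.array([-n[0],-n[1],0]);up/=np.linalg.norm(up);x=up-n*(up@n);x/=np.linalg.norm(x);y=np.cross(n,x)
    L=np.c_[(Q-c0)@x,(Q-c0)@y].astype(np.float32)
    h=(P-c0)@n;rm=P[(h>.003)&(h<.009)];Lr=np.c_[(rm-c0)@x,(rm-c0)@y]
    return c0,n,x,y,L,Lr,rect(L),W
E
python3 - <<'E'
from h import *
from plant import bot
s,R=where(bot);print(R)
for n in('top','scene'):
    m=bot.camera_model(n);p,d=bot.snapshot(n);np.savez(n+'1.npz',p=p,d=d,**m)
    c0,nn,x,y,L,Lr,rc,W=stand(d,p,m)
    print(n,'n',nn,'tilt',np.degrees(np.arccos(nn[2])),'az',np.degrees(np.arctan2(nn[1],nn[0])),'rect',rc[1:4],'ctr',c0+x*rc[0][0]+y*rc[0][1])
    rr=rect(Lr);print(' rim',len(Lr),rr[1:4],'ctr',c0+x*rr[0][0]+y*rr[0][1])
    # block in hand
    X=(W-s['tool_pos'])@R;k=(d>0)&(abs(X[...,0])<.06)&(abs(X[...,1])<.032)&(abs(X[...,2]-.009)<.012)
    print(' held pts',k.sum(),X[k].min(0),X[k].max(0),np.percentile(X[k],[3,97],0))
E
```

```text
t 14.72 tcp [ 0.5905 -0.2788  0.1875] board [40.0388 39.9595] q [-0.6119  0.6321  1.4164 -0.      1.0907 -0.2749] F [-0.0559  0.5025 -0.664 ] w 0.04928652057240016 32.17562824487686
in board: x [-1.      0.0019 -0.0007] y [0.0019 1.     0.0023]
[[ 0.3307  0.9437  0.0019]
 [ 0.9437 -0.3307 -0.0014]
 [-0.0007  0.0023 -1.    ]]
top n [-0.0721 -0.4675  0.8811] tilt 28.228739953864878 az -98.7644636521206 rect (np.float32(0.022082064), np.float32(0.012232302), np.float32(26.143436)) ctr [0.6537 0.2345 0.0918]
 rim 0 (np.float32(0.0), np.float32(0.0), np.float32(0.0)) ctr [0.6509 0.2352 0.0919]
 held pts 859 [-0.0046 -0.0319 -0.0021] [0.046  0.0302 0.0139] [[ 0.0009 -0.0253 -0.0004]
 [ 0.0454  0.0239  0.0104]]
scene n [-0.1383 -0.4789  0.8669] tilt 29.895276159446702 az -106.10507211770391 rect (np.float32(0.16204286), np.float32(0.13050482), np.float32(-89.39114)) ctr [0.5657 0.2069 0.0612]
 rim 240 (np.float32(0.15274374), np.float32(0.117454894), np.float32(89.47595)) ctr [0.565  0.2057 0.0605]
 held pts 1177 [-0.0453 -0.0298 -0.0027] [0.0449 0.0318 0.0174] [[-0.0442 -0.0243  0.0026]
 [ 0.043   0.0255  0.0144]]
```

Call:
{"op": "apply_moves", "data": {
  "travel": [
    [28.8,-13.5,-2.9],
    [28.8,-13.5,-2.9],
    [28.8,-13.5,-2.9],
    [28.8,-13.5,-2.9],
    [28.8,-13.5,-2.9],
    [28.8,-13.5,-2.9],
    [28.8,-13.5,-2.9],
    [28.8,-13.5,-2.9],
    [28.8,-13.5,-2.9],
    [28.8,-13.5,-2.9],
    [28.8,-13.5,-2.9],
    [28.8,-13.5,-2.9]
  ],
  "rotation": [
    [0,0,0],
    [0,0,0],
    [0,0,0],
    [0,0,0],
    [0,0,0],
    [0,0,0],
    [0,0,0],
    [0,0,0],
    [0,0,0],
    [0,0,0],
    [0,0,0],
    [0,0,0]
  ],
  "fingers": [1,1,1,1,1,1,1,1,1,1,1,1]
}}

```text
t: 15.82
tool_pos: [0.5502, 0.1027, 0.2195]
eef_rot: [-2.561, -1.816, 0.004]
ft_force: [1.0, -0.1, -1.4]
width: 0.0491
finger_force: 32.2
```

Call:
{"op": "apply_moves", "data": {
  "travel": [
    [0,0,0],
    [0,0,0],
    [0,0,0],
    [0,0,0],
    [0,0,0],
    [0,0,0],
    [0,0,0],
    [0,0,0],
    [0,0,0],
    [0,0,0],
    [0,0,0],
    [0,0,0]
  ],
  "rotation": [
    [0,0,-0.116],
    [0,0,-0.116],
    [0,0,-0.116],
    [0,0,-0.116],
    [0,0,-0.116],
    [0,0,-0.116],
    [0,0,-0.116],
    [0,0,-0.116],
    [0,0,-0.116],
    [0,0,-0.116],
    [0,0,-0.116],
    [0,0,-0.116]
  ],
  "fingers": [1,1,1,1,1,1,1,1,1,1,1,1]
}}

```text
t: 16.82
tool_pos: [0.5505, 0.1012, 0.2192]
eef_rot: [-0.792, -3.037, 0.001]
ft_force: [0.9, 0.1, -0.8]
width: 0.0495
finger_force: 32.2
```

Call:
{"op": "apply_moves", "data": {
  "travel": [
    [0,0,0],
    [0,0,0],
    [0,0,0],
    [0,0,0],
    [0,0,0],
    [0,0,0],
    [0,0,0],
    [0,0,0],
    [0,0,0],
    [0,0,0]
  ],
  "rotation": [
    [0,0,-0.118],
    [0,0,-0.118],
    [-0.087,0,0],
    [-0.087,0,0],
    [-0.087,0,0],
    [-0.087,0,0],
    [-0.087,0,0],
    [-0.087,0,0],
    [0,0,0],
    [0,0,0]
  ],
  "fingers": [1,1,1,1,1,1,1,1,1,1]
}}

```text
t: 17.65
tool_pos: [0.5507, 0.1003, 0.2193]
eef_rot: [0.42, 2.942, 0.783]
ft_force: [-0.1, -0.9, -1.2]
width: 0.0493
finger_force: 32.2
```

```bash
cat >> h.py <<'E'
n=np.array([-.1385,-.4805,.866]);n/=np.linalg.norm(n);u=np.array([-n[0],-n[1],0]);u/=np.linalg.norm(u)
bx=u-n*(u@n);bx/=np.linalg.norm(bx);by=np.cross(n,bx);bc=np.array([.5657,.2075,.062])
def bedgo(bot,h,bc=bc):  # remaining shift (mm, tool axes), turn, to be h m out of the bed
    s,R=where(bot);T=np.c_[-by*-1*-1,bx,-n]
    T[:,0]=np.cross(T[:,1],T[:,2])
    print('TCP in bed mm',(s['tool_pos']-bc)@np.c_[bx,by,n]*1000,'shift',R.T@(bc+n*h-s['tool_pos'])*1000,'turn',Ro.from_matrix(R.T@T).as_rotvec())
    return s,R
E
python3 - <<'E'
from h import *
from plant import bot
s,R=bedgo(bot,.08)
m=bot.camera_model('wrist');p,d=bot.snapshot('wrist');np.savez('w4.npz',p=p,d=d,**m);cv2.imwrite('pics/w4.png',p[:,:,::-1])
E
```

```text
t 17.65 tcp [0.5507 0.1003 0.2193] board [-304.8692 -122.2868] q [-0.2827  0.4752  1.7754  0.6329  0.9973 -1.9502] F [-0.0695 -0.9069 -1.1989] w 0.049287356074824575 32.15930610895157
in board: x [ 0.0529 -0.9986  0.0042] y [-0.8667 -0.0438  0.4968]
TCP in bed mm [-14.1092 -15.2474 189.8232] shift [ 14.9839  14.4654 109.8131] turn [-0.0037 -0.0028 -0.0034]
```

View pics/w4.png

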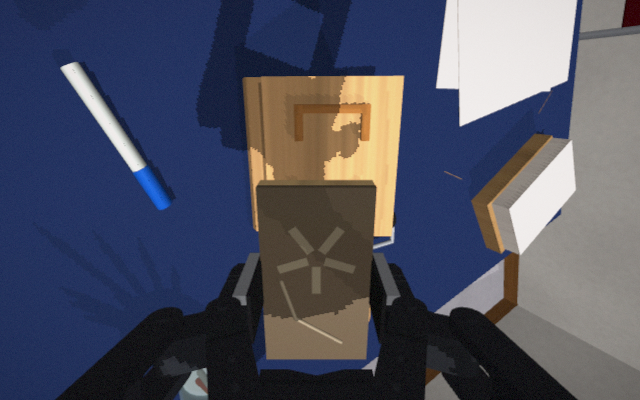

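The wrist view shows the block held square. The open end of the stand's recess is ahead, with rim corners at about (298,107) and (368,107). I'll take the rim position from this picture and from the earlier clear top view.

```bash
python3 - <<'E'
from h import *
np.set_printoptions(precision=1,suppress=True)
def edges(v,name,bins):
    print(name,[int(x) for x in np.histogram(v,bins)[0]])
for f in('w4.npz','top0.npz','scene0.npz'):
    z=np.load(f);W=world(z['d'],z);X=(W-bc)@np.c_[bx,by,n]*1000
    k=(z['d']>0)&(abs(X[...,0])<63)&(abs(X[...,1])<78)&(abs(X[...,2])<9)
    A=X[k];core=A[(abs(A[:,0])>40)|(abs(A[:,1])>60)];print(f,'bed z',np.median(core[:,2]),'slope',np.linalg.lstsq(np.c_[core[:,:2],np.ones(len(core))],core[:,2],rcond=None)[0]*1000)
    rim=A[A[:,2]>np.median(core[:,2])+3]
    e=np.abs(rim[:,1])>30
    print(' rim n',len(rim),'x pct',np.percentile(rim[:,0],[1,2,5,95,98,99]),'y pct',np.percentile(rim[:,1],[1,2,5,95,98,99]))
    q=k&((X[...,2]>np.median(core[:,2])-8))
    B=A;print(' bed extents x',B[:,0].min(),B[:,0].max())
    # full bed edges
    kk=(z['d']>0)&(abs(X[...,2])<3)&(abs(X[...,0])<75)&(abs(X[...,1])<90);C=X[kk]
    print(' ext x',np.percentile(C[:,0],[.3,99.7]),'y',np.percentile(C[:,1],[.3,99.7]))
E
```

```text
w4.npz bed z 0.5751906131060869 slope [  0.8   0.4 564.3]
 rim n 1178 x pct [-34.9 -34.7 -33.8  34.1  35.   35.3] y pct [23.  23.9 25.7 55.7 55.8 55.8]
 bed extents x -62.99763583812353 62.98948300863701
 ext x [-64.5  65. ] y [-76.6  80.1]
top0.npz bed z 0.6227573768782678 slope [  0.9   1.  610.4]
 rim n 527 x pct [-42.8 -34.7 -33.3  36.5  46.5  53.2] y pct [-68.3 -55.2 -54.   54.5  55.4  62.8]
 bed extents x -62.99870231854908 62.99217807066934
 ext x [-63.8  66. ] y [-79.4  79.8]
scene0.npz bed z -0.24805141233400535 slope [  -0.7   -0.4 -217.1]
 rim n 374 x pct [-54.4 -47.5 -35.6  34.2  47.   56.5] y pct [-69.3 -59.2 -55.5  54.6  57.7  68.5]
 bed extents x -62.96051390753413 62.925569877486446
 ext x [-65.9  63.8] y [-80.6  80.2]
```

Call:
{"op": "apply_moves", "data": {
  "travel": [
    [2,2,10],
    [2,2,15],
    [2,2,15],
    [2,2,15],
    [2,2,15],
    [2,2,15],
    [2,2,15],
    [1,0.5,10],
    [0,0,0],
    [0,0,0]
  ],
  "rotation": [
    [-0.004,-0.003,-0.003],
    [0,0,0],
    [0,0,0],
    [0,0,0],
    [0,0,0],
    [0,0,0],
    [0,0,0],
    [0,0,0],
    [0,0,0],
    [0,0,0]
  ],
  "fingers": [1,1,1,1,1,1,1,1,1,1]
}}

```text
t: 18.53
tool_pos: [0.5556, 0.1715, 0.1326]
eef_rot: [0.407, 2.935, 0.789]
ft_force: [0.2, -1.3, -0.2]
width: 0.0492
finger_force: 32.1
```

```bash
python3 - <<'E'
from h import *
from plant import bot
s,R=bedgo(bot,.035)
for nm in('scene','top'):
    m=bot.camera_model(nm);p,d=bot.snapshot(nm);W=world(d,m)
    X=(W-s['tool_pos'])@R*1000;k=(d>0)&(abs(X[...,0])<60)&(abs(X[...,1])<28)&(abs(X[...,2]-6)<10)
    print(nm,k.sum(),np.percentile(X[k],[1,99],0))
E
```

```text
t 18.53 tcp [0.5556 0.1715 0.1326] board [-373.6551 -141.0356] q [-0.1451  0.6286  1.8266  0.7872  0.7775 -2.0399] F [ 0.165  -1.2576 -0.1805] w 0.049171851643883165 32.140141278505325
in board: x [ 0.0584 -0.9983 -0.0034] y [-0.8635 -0.0522  0.5016]
TCP in bed mm [ 2.8682 -0.2713 79.8314] shift [ 0.3294 -2.9491 44.8257] turn [0.0018 0.001  0.0051]
scene 656 [[-45.4689 -26.0821  -1.5047]
 [ 35.3377  24.4165  13.9265]]
top 147 [[-44.9921   8.6843  -1.2286]
 [ 28.5283  26.0043  13.8158]]
```

Call:
{"op": "apply_moves", "data": {
  "travel": [
    [0.3,-1.5,12],
    [0,-1.4,15],
    [0,0,15],
    [0,0,7],
    [0,0,0],
    [0,0,0],
    [0,0,0]
  ],
  "rotation": [
    [0.002,0.001,0.005],
    [0,0,0],
    [0,0,0],
    [0,0,0],
    [0,0,0],
    [0,0,0],
    [0,0,0]
  ],
  "fingers": [1,1,1,1,1,1,1]
}}

```text
t: 19.22
tool_pos: [0.5623, 0.1914, 0.0895]
eef_rot: [0.417, 2.935, 0.787]
ft_force: [0.2, 0.5, -0.8]
width: 0.0492
finger_force: 32.2
```

```bash
python3 - <<'E'
from h import *
from plant import bot
s,R=bedgo(bot,.017)
p,d=bot.snapshot('wrist');cv2.imwrite('pics/w5.png',p[:,:,::-1])
E
```

```text
t 19.22 tcp [0.5623 0.1914 0.0895] board [-394.6412 -141.2762] q [-0.104   0.7138  1.8223  0.8661  0.7024 -2.0965] F [ 0.2301  0.5101 -0.7808] w 0.04923568748422829 32.15358808636665
in board: x [ 0.0522 -0.9986 -0.0015] y [-0.8646 -0.046   0.5004]
TCP in bed mm [-0.5135 -1.1735 32.0436] shift [ 1.2109  0.5061 15.0408] turn [ 0.0004  0.0025 -0.0012]
```

View pics/w5.png

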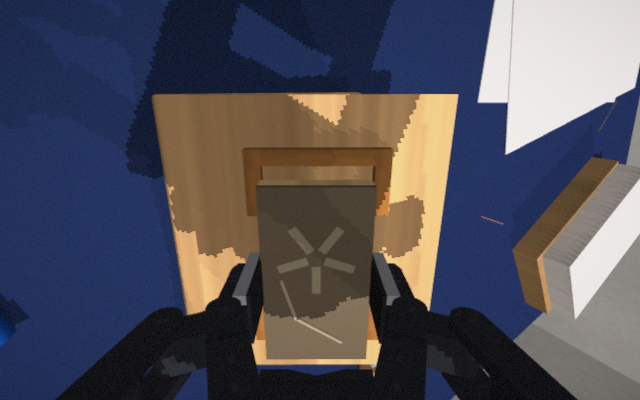

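The block hovers parallel over the recess and centred, between rim columns 245 and 392. Now I lower it.

Call:
{"op": "apply_moves", "data": {
  "travel": [
    [1.0,0.5,3],
    [0,0,3],
    [0,0,3],
    [0,0,3],
    [0,0,1.5],
    [0,0,0],
    [0,0,0]
  ],
  "rotation": [
    [0,0.0025,0],
    [0,0,0],
    [0,0,0],
    [0,0,0],
    [0,0,0],
    [0,0,0],
    [0,0,0]
  ],
  "fingers": [1,1,1,1,1,1,1]
}}

```text
t: 19.85
tool_pos: [0.5628, 0.1989, 0.0775]
eef_rot: [0.416, 2.938, 0.788]
ft_force: [0.7, -0.2, -1.2]
width: 0.0493
finger_force: 32.2
```

```bash
python3 - <<'E'
from h import *
from plant import bot
s,R=bedgo(bot,.0146)
E
```

```text
t 19.85 tcp [0.5628 0.1989 0.0775] board [-401.9967 -143.2506] q [-0.0895  0.7378  1.8191  0.888   0.686  -2.1109] F [ 0.715  -0.2108 -1.2421] w 0.04930894748657686 32.15489745140076
in board: x [ 0.054  -0.9985  0.0018] y [-0.8646 -0.0459  0.5003]
TCP in bed mm [-0.0667  0.3975 17.915 ] shift [-0.4019  0.0662  3.3145] turn [ 0.0003 -0.0014 -0.0012]
```

Call:
{"op": "apply_moves", "data": {
  "travel": [
    [0,0,1],
    [0,0,1],
    [0,0,0.5],
    [0,0,0],
    [0,0,0]
  ],
  "rotation": [
    [0,0,0],
    [0,0,0],
    [0,0,0],
    [0,0,0],
    [0,0,0]
  ],
  "fingers": [1,1,1,1,1]
}}

```text
t: 20.27
tool_pos: [0.5633, 0.2, 0.0755]
eef_rot: [0.416, 2.938, 0.788]
ft_force: [-0.2, -0.0, -0.9]
width: 0.049
finger_force: 32.2
```

Call:
{"op": "apply_moves", "data": {
  "travel": [
    [0,0,0.5],
    [0,0,0.3],
    [0,0,0]
  ],
  "rotation": [
    [0,0,0],
    [0,0,0],
    [0,0,0]
  ],
  "fingers": [1,1,1]
}}

```text
t: 20.52
tool_pos: [0.5634, 0.2004, 0.0748]
eef_rot: [0.417, 2.938, 0.788]
ft_force: [0.5, -0.3, -0.8]
width: 0.0489
finger_force: 32.2
```

```bash
python3 - <<'E'
from h import *
from plant import bot
s,R=bedgo(bot,.0146)
E
```

```text
t 20.52 tcp [0.5634 0.2004 0.0748] board [-403.5552 -143.1657] q [-0.0866  0.7433  1.818   0.8938  0.6817 -2.115 ] F [ 0.5369 -0.291  -0.7734] w 0.0488616809323014 32.154669016599655
in board: x [ 0.0538 -0.9986  0.0014] y [-0.8646 -0.0459  0.5004]
TCP in bed mm [-0.0608  0.2279 14.8225] shift [-0.228   0.061   0.2223] turn [ 0.0004 -0.0009 -0.0013]
```

Close, but no contact yet. I'll step down until it shows.

Call:
{"op": "apply_moves", "data": {
  "travel": [
    [0,0,0.4],
    [0,0,0.4],
    [0,0,0]
  ],
  "rotation": [
    [0,0,0],
    [0,0,0],
    [0,0,0]
  ],
  "fingers": [1,1,1]
}}

```text
t: 20.77
tool_pos: [0.5635, 0.2006, 0.0745]
eef_rot: [0.416, 2.938, 0.788]
ft_force: [-2.1, -2.7, 4.9]
width: 0.0491
finger_force: 32.7
```

Call:
{"op": "apply_moves", "data": {
  "travel": [
    [0,0,0.4],
    [0,0,0.3],
    [0,0,0]
  ],
  "rotation": [
    [0,0,0],
    [0,0,0],
    [0,0,0]
  ],
  "fingers": [1,1,1]
}}

```text
t: 21.02
tool_pos: [0.5635, 0.2006, 0.0745]
eef_rot: [0.416, 2.937, 0.788]
ft_force: [-3.6, -5.2, 9.0]
width: 0.0493
finger_force: 33.4
```

Call:
{"op": "apply_moves", "data": {
  "travel": [
    [0,0,-0.7],
    [0,0,0],
    [0,0,0],
    [0,0,0],
    [0,0,0],
    [0,0,0],
    [0,0,0],
    [0,0,0],
    [0,0,0]
  ],
  "rotation": [
    [0,0,0],
    [0,0,0],
    [0,0,0],
    [0,0,0],
    [0,0,0],
    [0,0,0],
    [0,0,0],
    [0,0,0],
    [0,0,0]
  ],
  "fingers": [1,0.35,0.3,0.25,0.2,0.15,0.15,0.15,0.15]
}}

```text
t: 21.77
tool_pos: [0.5635, 0.2008, 0.0741]
eef_rot: [0.417, 2.938, 0.788]
ft_force: [-1.1, -0.7, -0.2]
width: 0.0723
finger_force: 0.0
```

Call:
{"op": "apply_moves", "data": {
  "travel": [
    [0,0,-3],
    [0,0,-6],
    [0,0,-10],
    [0,0,-15],
    [0,0,-20],
    [0,0,-25],
    [0,0,-25],
    [0,0,-20],
    [0,0,0],
    [0,0,0]
  ],
  "rotation": [
    [0,0,0],
    [0,0,0],
    [0,0,0],
    [0,0,0],
    [0,0,0],
    [0,0,0],
    [0,0,0],
    [0,0,0],
    [0,0,0],
    [0,0,0]
  ],
  "fingers": [0.15,0.15,0.15,0.15,0.15,0.15,0.15,0.15,0.15,0.15]
}}

```text
t: 22.6
tool_pos: [0.547, 0.1402, 0.1831]
eef_rot: [0.417, 2.935, 0.787]
ft_force: [-0.7, 0.5, -0.4]
width: 0.0726
finger_force: 0.0
```

```bash
python3 - <<'E'
from h import *
from plant import bot
where(bot)
for nm in('wrist','scene'):
    m=bot.camera_model(nm);p,d=bot.snapshot(nm);W=world(d,m)
    if nm=='wrist': cv2.imwrite('pics/w6.png',p[:,:,::-1])
    X=(W-bc)@np.c_[bx,by,n]*1000;k=(d>0)&(abs(X[...,0])<40)&(abs(X[...,1])<60)&(X[...,2]>8.5)&(X[...,2]<18)
    A=X[k];r=rect(A);print(nm,len(A),r[:4],'z',np.median(A[:,2]),'slope',np.linalg.lstsq(np.c_[A[:,:2],np.ones(len(A))],A[:,2],rcond=None)[0])
E
```

```text
t 22.6 tcp [0.547  0.1402 0.1831] board [-341.3308 -138.832 ] q [-0.2088  0.5292  1.821   0.703   0.8815 -1.9799] F [-0.7422  0.483  -0.4417] w 0.07263176002229917 0.0
in board: x [ 0.0524 -0.9986 -0.002 ] y [-0.8645 -0.0464  0.5004]
wrist 6391 (array([3.2632, 3.2998], dtype=float32), np.float32(105.86178), np.float32(58.31371), np.float32(-89.465546)) z 12.595755374982685 slope [-0.0004  0.0005 12.5944]
scene 651 (array([ 1.7786, -1.3546], dtype=float32), np.float32(105.7757), np.float32(61.269325), np.float32(-88.32186)) z 11.83456420027566 slope [ 0.      0.0016 11.8689]
```

View pics/w6.png

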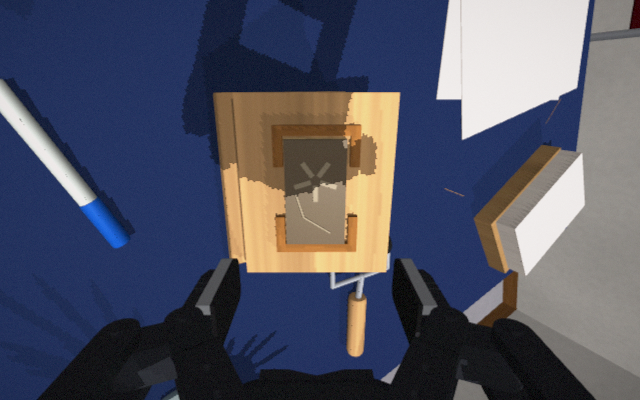

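The block lies inside the frame, face up and flat: its top is 12 mm above the bed with no slope, at about (315,190) in the picture. The gripper is clear of it.

```bash
python3 -c "
from plant import bot
print(bot.hand_in())"
```

```text
the job is handed in; nothing more can be done
None
```

I slid the block into the corner, square against both fences, then gripped it, lifted it straight up and laid it flat, lino face up, in the inking stand's recess; I let go and handed the job in at about 23 s of the 72 s allowed.

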